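Nest the wax strainers on their hook

ROBOT

A 6-joint arm with a two-finger parallel gripper is mounted at the origin on the work surface. World frame = base frame: x ahead of the robot, y to its left, z up, the work surface at z = 0. Lengths are in m, angles in rad, forces in N, time in s.
With the tool pointing down it reaches from about 0.325 to 0.775 m from the base axis. Payload 5.5 kg.
Tool frame: the origin (TCP) lies at the very end of the fingers, on their centre line; the grasp point (between the pads) lies 19 mm behind it; z points along the fingers, y is the line along which they close (so a half turn about z gives the same grasp; the last joint's range is limited). The gripper opens to 88 mm and grips with 3 to 60 N. Pads are 20 mm wide; open, the fingers measure 115 mm over their backs; the gripper's body (75 mm by 178 mm) begins 61 mm behind the grasp point.
Start: joints at [-1.235, 0.091, 1.231, -0, 1.82, -0.057], TCP at [0.23, -0.554, 0.223] pointing down, gripper open.
Joint ranges: [-2.87, 2.87], [-0.86, 2.18], [0.17, 2.46], [-1.51, 4.65], [0.06, 2.69], [-2.65, 2.65]. Speed limits (rad/s): [2.57, 2.57, 3.01, 3.14, 3.14, 3.14].

INTERFACE

Orientations are given as a rotation vector (axis times angle).
In Python, from station import ctrl gives the robot as it stands. The module is installed in compiled form; this text tells all that it offers.
- The arm moves only by the shell command python3 -m inch 'ROWS'. ROWS is JSON, a list of rows, each a list of 3 entries, a list of its own where there are three numbers: the shift along the tool's x, y, z normalised to -1 to 1, where 1 is 1 m, then the turn about the tool's z normalised to -1 to 1, where 1 is 180 degrees, then the opening, from -1 (shut) to 1 (fully open). A call has 1 to 12 rows; each row is the pose to reach, as a shift and turn from the pose commanded when the call began, along the tool's axes at that moment, turning the shorter way round; what a row does not reach only later rows make up. A row lasts 1/12 s, in which the tool goes at most 41.7 mm and 7.16 degrees, less where a joint would pass 70% of its speed; a pose out of reach is approached as far as the arm can. A call with a number of a shift or a turn outside -1 to 1 is refused whole. A call with a gripper value outside its range is refused whole. The fingers move at their own pace and stop on an object; the grip force is fixed at half the most. Time passes only in rows, so rows that repeat a pose let the fingers close. It gives the time, the measured TCP pose, the force, the opening and the grip force at its end, in the units of the state.
- ctrl.get_obs(): the state, without advancing time (a new reading comes with each control period).
- ctrl.grab_frame(name): name is "scene" or "top"; returns a dict with "frame" (400x640x3 uint8, blue, green, red), "depth" (400x640 float32, m along the optical axis (not along the pixel's ray), 0 where there is no reading), "mtx" (3x3 intrinsics, pixels), "rvec" (rotation vector, rad) and "tvec" (3), from world to camera coordinates, as OpenCV has them. Camera axes: x right, y down, z forward; pixel columns grow to the right and rows downward; lengths in m; the calibration is good to about 2 mm. A picture is of the moment at which its call begins.
- ctrl.finish_job(): hands the job in; it is judged then, once.
The state is a dict: "clock": time; "q": joint angles; "dq": joint speeds; "joint_efforts": joint torques, N m; "tcp_pos": TCP position; "tcp_rot": TCP orientation; "ft_force": force on the tool from outside, world axes, zero at the start; "moment": the same for the moment, N m; "grip_width": opening from 0.0 (shut) to 1.0 (fully open); "grasp_force": force on a finger pad.
Only numpy, scipy, OpenCV 4.12 (cv2) and the standard library are available. Lean on these libraries where they do the work, as an engineer would, in place of code of your own. Each camera call takes 0.05 s, during which the arm holds its last target. There are 200 camera calls.

TASK

Put the candle maker's three copper wax strainers away: hang them from the rack on the one hook, largest first, then the medium, then the small, each nested in the mouth of the one before. Slide each one back along the prong and press it gently but firmly home (a push of roughly 5 to 10 N beyond what it takes to slide, never over 15 N), the large one against the rubber stop and each of the others against the one before it, then let it hang. Leave the candle, the cup and the wax block where they are.

Things in the scene. Friction and masses are not known exactly. Their poses are not given: they have to be found in the camera images.
- stand: Fixed dark wood stand of the hook. Origin on the table under the prong's middle; +x runs along the prong from tip to post (away from the robot), z up. Post: front x = 85, top z = 240. Round the prong sits a black rubber stop pad, 28 across, a spring cushion (4 N/mm, travel 6). Its front is anywhere from x = 17 to 41, set anew each time and NOT measured: find it by feel. (mm)
- hook: Steel hook fixed to the stand; same origin and axes. Its round prong, 10 mm thick, runs level along x at z = 190 mm from the post to x = -70 mm, where it turns up: the tip ends at x = -83 mm, its top 15 mm above the prong's axis. It points to -x (towards the robot). The prong is springy and gives 1 mm per 4 N of load. Sliding a strainer on it takes 2 to 5 N.
- prong (a point): Point on the prong's axis at the middle of the hook, 190 mm above the table, straight above the hook's origin; the hook's axes. A fully pressed stack takes up 72 mm of prong in front of the stop pad (3 grips of 24 mm).
- rack: Fixed light wood rack 190 x 150 mm; origin under its centre. Floor 10 mm thick, rails 50 mm high. Three slots, 43 mm wide, centred at x = -56, 0, 56 mm; a strainer stands in each, in any order, mouth to the rack's -x.
- large: The large strainer: square copper tray, dark holes in its back, 120 wide, 110 high, 38 deep, walls 3 (mm), 240 to 390 g. Origin: centre of its underside; z up, y along its width, open mouth to -x (also when hung, facing the tip). Above the tray two steel uprights (inner gap 40) and a wooden cross-piece with a V underside frame the hanging window; the wooden grip stands on top.
- large_grip (a point): Centre of the large strainer's upright wooden grip; strainer's axes. Grip 24 (x) by 28 (y) mm, top 22 above this point: pinch across y from above. Below this point: cross-piece (48 wide) 28 to 34, apex of V 34, tray top 70, underside 180. Hung, this point is 40 above the prong's axis. Its back touches the stop pad.
- medium: The medium strainer: square copper tray, dark holes in its back, 100 wide, 90 high, 38 deep, walls 3 (mm), 184 to 300 g. Origin: centre of its underside; z up, y along its width, open mouth to -x (also when hung, facing the tip). Above the tray two steel uprights (inner gap 40) and a wooden cross-piece with a V underside frame the hanging window; the wooden grip stands on top.
- medium_grip (a point): Centre of the medium strainer's upright wooden grip; strainer's axes. Grip 24 (x) by 28 (y) mm, top 22 above this point: pinch across y from above. Below this point: cross-piece (48 wide) 28 to 34, apex of V 34, tray top 80, underside 170. Hung, this point is 40 above the prong's axis. Grips touch at 24 spacing; the tray then enters the large one's mouth by 14.
- small: The small strainer: square copper tray, dark holes in its back, 80 wide, 70 high, 38 deep, walls 3 (mm), 136 to 221 g. Origin: centre of its underside; z up, y along its width, open mouth to -x (also when hung, facing the tip). Above the tray two steel uprights (inner gap 40) and a wooden cross-piece with a V underside frame the hanging window; the wooden grip stands on top.
- small_grip (a point): Centre of the small strainer's upright wooden grip; strainer's axes. Grip 24 (x) by 28 (y) mm, top 22 above this point: pinch across y from above. Below this point: cross-piece (48 wide) 28 to 34, apex of V 34, tray top 90, underside 160. Hung, this point is 40 above the prong's axis. Grips touch at 24 spacing; the tray then enters the medium one's mouth by 14.
- candle: Bystander: short red-brown candle, 34 mm diameter, 75 mm high, standing; origin at its underside.
- cup: Bystander: blue ceramic cup, 64 mm diameter, 55 mm high, standing; origin at its underside.
- wax_block: Bystander: yellow wax block 60 x 40 x 30 mm; origin at its underside.
There are look-alikes about, which are no part of the job. Leave any green or turquoise look-alike of the stand alone.

How it is judged:
On the way, in this order (a step that is already met when the one before it is completed fails the run):
1. the large strainer hangs on the prong and is pressed against the stop pad with more than 2 N for 0.15 s (y of large_grip in the frame of hook between -0.012 and 0.012 m and z of large_grip in the frame of hook between 0.224 and 0.237 m and x of large_grip in the frame of hook between -0.062 and 0.04 m and contact force between large and stand above 2 N), for 0.15 s.
2. the medium strainer hangs on the prong and is pressed against the large one with more than 2 N for 0.15 s (y of medium_grip in the frame of hook between -0.012 and 0.012 m and z of medium_grip in the frame of hook between 0.224 and 0.237 m and x of medium_grip in the frame of hook between -0.062 and 0.04 m and contact force between medium and large above 2 N), for 0.15 s.
3. the small strainer hangs on the prong and is pressed against the medium one with more than 2 N for 0.15 s (y of small_grip in the frame of hook between -0.012 and 0.012 m and z of small_grip in the frame of hook between 0.224 and 0.237 m and x of small_grip in the frame of hook between -0.062 and 0.04 m and contact force between small and medium above 2 N), for 0.15 s.
At the end, for the whole second after the job is handed in: All three hang released, still and upright (tilt < 0.15 rad) on the prong: grip centres within 12 mm sideways of it and 34-47 mm above its axis; large innermost (grip centre over 2 mm to the post's side of the prong's middle), medium, small, grips 20-28 mm apart (24 touches) (y of large_grip in the frame of hook between -0.012 and 0.012 m and z of large_grip in the frame of hook between 0.224 and 0.237 m and x of large_grip in the frame of hook between -0.062 and 0.04 m and angle between each of large, medium, small's own z axis and vertical below 0.15 rad and linear speed of each of large, medium, small below 0.02 m/s and y of medium_grip in the frame of hook between -0.012 and 0.012 m and z of medium_grip in the frame of hook between 0.224 and 0.237 m and x of medium_grip in the frame of hook between -0.062 and 0.04 m and y of small_grip in the frame of hook between -0.012 and 0.012 m and z of small_grip in the frame of hook between 0.224 and 0.237 m and x of small_grip in the frame of hook between -0.062 and 0.04 m and x of medium_grip in the frame of large_grip between -0.028 and -0.02 m and x of small_grip in the frame of medium_grip between -0.028 and -0.02 m and x of large_grip in the frame of hook above 0.002 m).
It fails at once if a strainer is pressed against the stop or stand, or against another strainer, with more than 15 N (contact force between any of large, medium, small and stand above 15 N or contact force between any of medium, small and large above 15 N or contact force between small and medium above 15 N).
It fails at once if a strainer loads the hook with more than 25 N (contact force between any of large, medium, small and hook above 25 N).
It fails at once if the candle, the cup or the wax block is moved over 15 mm (distance of any of candle, cup, wax_block from where it was at the start of the episode above 0.015 m).
It also fails if it takes over 72 s, if anything falls off the work surface, if the arm or the gripper's body presses on something with over 40 N, if the wrist force passes 120 N, or if a joint passes its speed limit or range.

## Working session

There is one attempt and no reset: what is moved stays moved. The work goes in short steps, Python scripts to look and compute and a shell command to move; the robot and the scene stay as the last step left them, time stands still between calls to the robot, and variables do not carry over. Pictures are saved under pics/ and viewed, at most 10 in all, crops included, and the job is handed in when it is done.

```bash
mkdir -p pics; cat > h.py <<'E'
import numpy as np, cv2
from station import ctrl
def grab(n):
    f=ctrl.grab_frame(n); np.savez(f'pics/{n}.npz',**f); return f
def cloud(f):
    K=np.array(f['mtx']);d=f['depth'];R=cv2.Rodrigues(np.array(f['rvec'],float))[0];t=np.array(f['tvec']).ravel()
    v,u=np.indices(d.shape)
    c=np.stack([(u-K[0,2])/K[0,0]*d,(v-K[1,2])/K[1,1]*d,d],-1)
    p=(c-t)@R; p[d==0]=np.nan; return p
E
python3 - <<'E'
from h import *
for n in('scene','top'):
    f=grab(n); cv2.imwrite(f'pics/{n}1.png',f['frame'])
    R=cv2.Rodrigues(np.array(f['rvec'],float))[0];print(n,-R.T@np.ravel(f['tvec']),R[2])
o=ctrl.get_obs();print(o)
E
```

```text
scene [ 0.96951909 -0.82980173  1.10214296] [-0.40433978  0.56222241 -0.72139816]
top [ 0.16667203 -0.07281573  1.35750936] [ 0.19223668  0.00747328 -0.98132014]
{'clock': 0.1, 'q': array([-1.23468879e+00,  9.18190991e-02,  1.23174726e+00, -3.57712545e-05,
        1.81982472e+00, -5.67022466e-02]), 'dq': array([-0.00103761, -0.00220925, -0.00396885,  0.00062583, -0.00130636,
       -0.00129013]), 'joint_efforts': array([ 1.37919884e-03, -4.47857952e+01, -4.07569742e+01,  6.97913859e-02,
        2.84405571e-02, -1.18967569e-04]), 'tcp_pos': array([ 0.22956842, -0.55405366,  0.22160897]), 'tcp_rot': array([-3.07945463e+00, -6.12704749e-01,  4.47058267e-04]), 'ft_force': array([ 0.14092006,  0.03848052, -0.86790956]), 'moment': array([ 0.04337195, -0.01367754,  0.01987593]), 'grasp_force': 0.0, 'grip_width': 0.9958664462744681}
```

View pics/scene1.png

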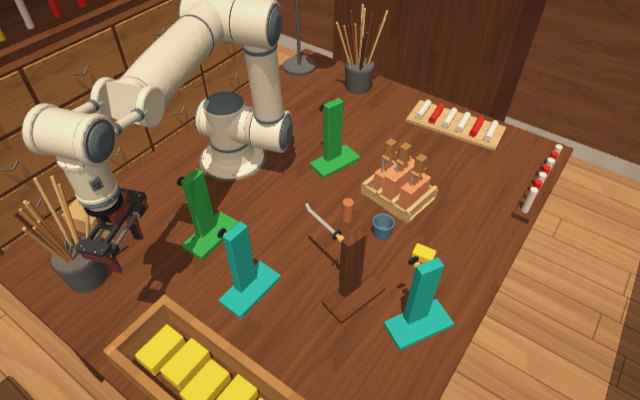

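View pics/top1.png

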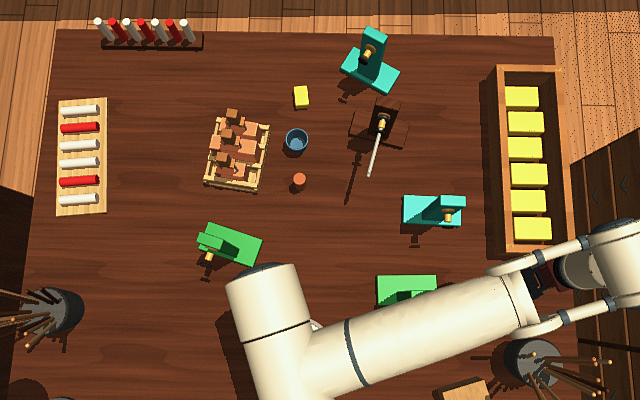

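Scene: dark-wood stand at (350,265), prong from (345,240) to tip (308,206); green and turquoise stands at (205,215), (335,140), (245,275), (425,300) are look-alikes. The only dark wood one with the long prong is in top at (381,125)->(369,176). The rack is at scene (400,185), top (238,150). Enlarged crop to confirm, and point clouds.

```bash
python3 - <<'E'
from h import *
ims=[]
for n,(x,y,w,h) in(('scene',(300,130,150,190)),('top',(195,85,220,120))):
    f=dict(np.load(f'pics/{n}.npz')); c=f['frame'][y:y+h,x:x+w]
    s=590/h if n=='scene' else 2
    if n=='scene': a=cv2.resize(c,(375,475),interpolation=cv2.INTER_CUBIC)
    else: b=cv2.resize(c,(420,229),interpolation=cv2.INTER_CUBIC)
m=np.zeros((475,800,3),np.uint8);m[:,:375]=a;m[:229,380:]=b
# rotated detail
f=dict(np.load('pics/top.npz'));m[235:475,380:620]=cv2.resize(f['frame'][100:200,195:295],(240,240),interpolation=cv2.INTER_CUBIC)
cv2.imwrite('pics/crop.png',m)
for n in('scene','top'):
    f=dict(np.load(f'pics/{n}.npz'));p=cloud(f)
    x,y,z=np.moveaxis(p,-1,0)
    # tall stuff in region
    reg=(x>.2)&(x<.9)&(y>-.5)&(y<.5)&(z>.1)&(z<.3)
    k,l,st,c=cv2.connectedComponentsWithStats(reg.astype(np.uint8))
    for i in range(1,k):
        if st[i,4]>15:
            q=p[l==i];print(n,st[i],'med',np.median(q,0).round(3),'min',q.min(0).round(3),'max',q.max(0).round(3),'bgr',f['frame'][l==i].mean(0).round())
E
```

```text
scene [319  99  25  44 759] med [0.297 0.179 0.184] min [0.231 0.154 0.1  ] max [0.313 0.221 0.244] bgr [ 55. 120.  48.]
scene [273 122  19  31 385] med [0.208 0.031 0.169] min [ 0.2   -0.004  0.102] max [0.217 0.085 0.213] bgr [ 98. 108. 112.]
scene [382 139  15  29 258] med [0.506 0.173 0.159] min [0.487 0.157 0.101] max [0.518 0.21  0.195] bgr [ 60. 103. 150.]
scene [384 143  43  44 957] med [0.568 0.156 0.147] min [0.529 0.105 0.1  ] max [0.628 0.231 0.216] bgr [ 71. 116. 174.]
scene [ 305  204   62   78 1266] med [ 0.634 -0.223  0.193] min [ 0.455 -0.252  0.1  ] max [ 0.649 -0.171  0.244] bgr [ 49.  70. 103.]
scene [ 217  222   36   54 1157] med [ 0.404 -0.375  0.191] min [ 0.334 -0.4    0.1  ] max [ 0.409 -0.338  0.244] bgr [110. 128.  38.]
scene [ 408  256   36   52 1220] med [ 0.811 -0.2    0.193] min [ 0.754 -0.222  0.1  ] max [ 0.834 -0.152  0.243] bgr [116. 135.  45.]
top [358  25  30  44 876] med [ 0.796 -0.188  0.202] min [ 0.754 -0.222  0.101] max [ 0.832 -0.152  0.245] bgr [ 81. 102.  50.]
top [366  96  35  81 966] med [ 0.614 -0.209  0.199] min [ 0.455 -0.251  0.1  ] 
[... 194 characters left out ...]
 med [0.497 0.176 0.173] min [0.488 0.157 0.101] max [0.515 0.207 0.199] bgr [ 48.  88. 139.]
top [427 195  39  27 692] med [ 0.384 -0.363  0.215] min [ 0.351 -0.4    0.1  ] max [ 0.407 -0.339  0.245] bgr [114. 138.  74.]
top [442 225  12   4  41] med [ 0.338 -0.368  0.198] min [ 0.336 -0.38   0.177] max [ 0.342 -0.355  0.208] bgr [26. 31. 23.]
top [196 232  38  23 462] med [0.285 0.177 0.238] min [0.268 0.155 0.101] max [0.308 0.218 0.246] bgr [ 66. 144.  62.]
top [205 252   9   9  55] med [0.257 0.195 0.197] min [0.247 0.187 0.19 ] max [0.266 0.205 0.203] bgr [ 88. 185. 227.]
top [200 262  12   5  26] med [0.237 0.201 0.201] min [0.233 0.19  0.188] max [0.242 0.215 0.206] bgr [24. 27. 30.]
```

View pics/crop.png

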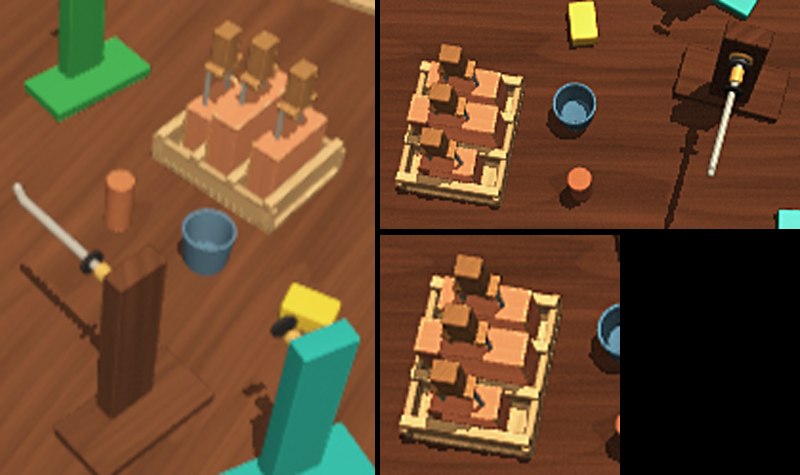

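```bash
python3 - <<'E'
from h import *
P=[];
for n in('scene','top'):
    f=dict(np.load(f'pics/{n}.npz'));p=cloud(f)
    x,y,z=np.moveaxis(p,-1,0)
    fin=np.isfinite(z)
    r=fin&(x>.4)&(x<.75)&(y>.02)&(y<.32)
    def rect(m):
        q=p[m][:,:2].astype(np.float32)*1000; return [np.round(a,1) for a in cv2.minAreaRect(q)],m.sum()
    print(n,'rail',rect(r&(z>.044)&(z<.054)&True))
    for lo,hi in((.152,.23),):
        k,l,st,c=cv2.connectedComponentsWithStats((r&(z>lo)&(z<hi)).astype(np.uint8))
        for i in range(1,k):
            m=l==i
            if m.sum()<20: continue
            top=np.percentile(p[m][:,2],95); mt=m&(z>top-.006)
            print(n,'grip comp',st[i],'top',top.round(4),'rect top',rect(mt))
    # prong
    s=(x>.42)&(x<.7)&(y>-.3)&(y<-.14)
    m=s&(z>.18)&(z<.2)&(x<.55)&(x>.46); q=p[m]
    A=np.polyfit(q[:,0],q[:,1],1);print(n,'prong y(x)',A,'yaw deg',np.degrees(np.arctan(A[0])),'ztop',np.percentile(q[:,2],[50,95]),'xmin',p[s&(z>.18)][:,0].min(),m.sum())
    m=s&(z>.18)&(x<.49);q=p[m];i=q[:,0].argmin();print('tip',q[i],'zmax',q[q[:,0]<.475][:,2].max())
    m=s&(z>.235);print('post top',rect(m),np.median(p[m][:,2]))
    m=s&(z>.004)&(z<.03);print('base',rect(m),np.median(p[m][:,2]))
    for nm,(a,b,c,d) in dict(strainers=(.47,.66,.08,.26)).items(): pass
f=dict(np.load('pics/top.npz'));K=f['mtx'];R=cv2.Rodrigues(f['rvec'].astype(float))[0]
a=f['frame'][100:195,200:275];s=dict(np.load('pics/scene.npz'))['frame'][135:220,355:440]
cv2.imwrite('pics/crop2.png',np.hstack([cv2.resize(a,(450,570),interpolation=cv2.INTER_NEAREST),np.pad(cv2.resize(s,(350,350)),((0,220),(0,0),(0,0)))]))
E
```

```text
scene rail ([array([552. , 135.9]), array([221. , 183.5]), np.float64(81.2)], np.int64(447))
scene grip comp [385 139  12  17 150] top 0.1923 rect top ([array([503.8, 181.6]), array([31.5, 23.9]), np.float64(81.0)], np.int64(56))
scene grip comp [396 143  16  24 240] top 0.212 rect top ([array([557.4, 168.8]), array([33.3, 24. ]), np.float64(89.0)], np.int64(61))
scene grip comp [412 154  15  20 195] top 0.2022 rect top ([array([612. , 161.7]), array([31. , 24.7]), np.float64(84.1)], np.int64(61))
scene prong y(x) [-0.2625919  -0.05652752] yaw deg -14.713229829388084 ztop [0.19296044 0.19703952] xmin 0.4547466896617197 128
tip [ 0.45474669 -0.17752269  0.20030544] zmax 0.2042379780972952
post top ([array([ 629.7, -220.1]), array([60.2, 28. ]), np.float64(76.8)], np.int64(229)) 0.23863336294634696
base ([array([ 560.7, -220. ]), array([159.5, 278.4]), np.float64(90.0)], np.int64(1443)) 0.016639626742844423
top rail ([array([551.3, 136.9]), array([224.2, 181.5]), np.float64(81.9)], np.int64(554))
top grip comp [225 108  19  17 216] top 0.2045 rect top ([array([611.9, 161.3]), array([27.8, 23.4]), np.float64(87.9)], np.int64(88))
top grip comp [220 128  21  18 266] top 0.2145 rect top ([array([555.1, 169.5]), array([27.6, 24.4]), np.float64(79.6)], np.int64(102))
top grip comp [216 151  15  15 170] top 0.1946 rect top ([array([501.7, 181.4]), array([26.4, 23.9]), np.float64(81.6)], np.int64(97))
top prong y(x) [-0.26234273 -0.05663099] yaw deg -14.699873608685737 ztop [0.1945039  0.19840935] xmin 0.4548994740085978 138
tip [ 0.45489947 -0.17479682  0.20587526] zmax 0.2067336167398783
post top ([array([ 628.4, -220.9]), array([59.7, 27. ]), np.float64(75.1)], np.int64(259)) 0.23981527565422872
base ([array([ 559.7, -220. ]), array([279.3, 159.9]), np.float64(0.0)], np.int64(1385)) 0.01656775429794
```

View pics/crop2.png

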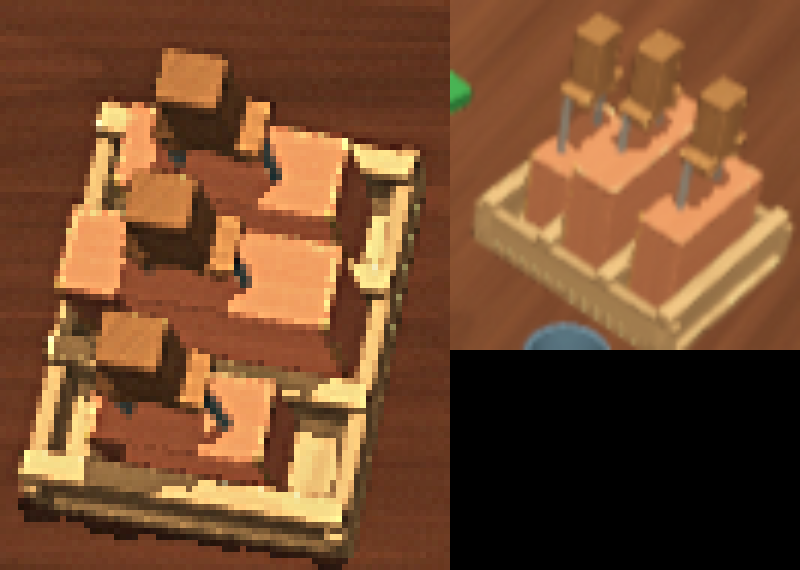

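```bash
python3 - <<'E'
from h import *
yaw=np.radians(-9.5);ex=np.array([np.cos(yaw),np.sin(yaw)]);ey=np.array([-ex[1],ex[0]])
C={'small':(.503,.1815,.100),'large':(.556,.169,.12),'medium':(.612,.1615,.11)}
C={'small':(.503,.1815,.080),'large':(.556,.169,.12),'medium':(.612,.1615,.100)}
for n in('scene','top'):
    f=dict(np.load(f'pics/{n}.npz'));p=cloud(f).reshape(-1,3);p=p[np.isfinite(p[:,2])];fr=f['frame'].reshape(-1,3)
    for k,(cx,cy,zt) in C.items():
        d=p[:,:2]-[cx,cy];X=d@ex*1e3;Y=d@ey*1e3;z=p[:,2]
        w={'small':40,'medium':50,'large':60}[k]
        zz={'small':80,'medium':100,'large':120}[k]
        m=(abs(X)<28)&(abs(Y)<w+6)&(z>.06)&(z<zt-.008+.0)
        print(n,k,'body X hist',np.histogram(X[m],np.arange(-28,29,4)))
        m=(abs(X)<28)&(abs(Y)<w+12)&(z>.055)
        mt=m&(z>zt-.006)&(z<zt+.004); print('  top face z',np.median(z[mt]).round(3),'X',np.percentile(X[mt],[2,98]).round(1),'Y',np.percentile(Y[mt],[1,99]).round(1),mt.sum())
        q=np.c_[X,Y][mt].astype(np.float32); print('  rect',cv2.minAreaRect(q))
E
```

```text
scene small body X hist (array([0, 1, 1, 4, 1, 1, 3, 2, 2, 3, 3, 2, 0, 0]), array([-28, -24, -20, -16, -12,  -8,  -4,   0,   4,   8,  12,  16,  20,
        24,  28]))
  top face z 0.079 X [-19.2  13.7] Y [-39.4  41.1] 166
  rect ((-3.7999267578125, 1.3553504943847656), (35.77985763549805, 84.50810241699219), 7.283362865447998)
scene large body X hist (array([  0,   0,  10,  11,  14,  12,  13,  14,  12,  17,  13, 131,  54,
         0]), array([-28, -24, -20, -16, -12,  -8,  -4,   0,   4,   8,  12,  16,  20,
        24,  28]))
  top face z 0.118 X [-17.  20.] Y [-61.   58.1] 294
  rect ((-0.08050155639648438, 0.41619873046875), (41.817623138427734, 124.69055938720703), 2.276379108428955)
scene medium body X hist (array([  0,   0,   5,   7,  11,   8,  10,  11,   6,  10,   9, 111,  11,
         0]), array([-28, -24, -20, -16, -12,  -8,  -4,   0,   4,   8,  12,  16,  20,
        24,  28]))
  top face z 0.099 X [-17.6  19.3] Y [-48.3  50.9] 278
  rect ((-0.008880615234375, 2.5335006713867188), (40.15756607055664, 104.282958984375), 0.8639411926269531)
top small body X hist (array([0, 1, 2,
[... 284 characters left out ...]
03296)
top large body X hist (array([ 0,  2, 18,  8,  9,  8,  4,  5,  7,  3,  4,  8,  0,  0]), array([-28, -24, -20, -16, -12,  -8,  -4,   0,   4,   8,  12,  16,  20,
        24,  28]))
  top face z 0.12 X [-19.3  18.9] Y [-59.6  59.9] 465
  rect ((-0.11059188842773438, 0.40050506591796875), (39.22010040283203, 121.05542755126953), 1.5833477973937988)
top medium body X hist (array([ 0,  0, 11,  3,  2,  4,  3,  3,  3,  2,  2,  2,  0,  0]), array([-28, -24, -20, -16, -12,  -8,  -4,   0,   4,   8,  12,  16,  20,
        24,  28]))
  top face z 0.1 X [-18.3  18.5] Y [-50.   49.8] 323
  rect ((-0.12446022033691406, -0.2164154052734375), (40.03055191040039, 100.99809265136719), 0.5510205030441284)
```

```bash
cat >> h.py <<'E'
from scipy.spatial.transform import Rotation as Ro
H0=np.array([.535,-.197]);HY=-14.7
def hk(s,l=0):
    a=np.radians(HY); return H0+s*np.array([np.cos(a),np.sin(a)])+l*np.array([-np.sin(a),np.cos(a)])
def to(x,y,z,yaw):
    "shift/turn from measured TCP pose to TCP target, tool x at yaw"
    o=ctrl.get_obs();R=Ro.from_rotvec(o['tcp_rot']).as_matrix()
    d=R.T@(np.array([x,y,z])-o['tcp_pos']);c=np.degrees(np.arctan2(R[1,0],R[0,0]))
    t=-(yaw-c); print('shift',d.round(4),'turn',round(t/180,4),'yaw',c.round(2),'tilt',R[:,2].round(3),'rows',np.linalg.norm(d)/.0417)
def st():
    o=ctrl.get_obs();a=np.radians(HY);e=np.array([np.cos(a),np.sin(a)]);p=o['tcp_pos']
    d=p[:2]-H0;f=o['ft_force'];print('t',round(o['clock'],2),'s %.1f l %.1f z %.1f mm'%(d@e*1e3,(d@[-e[1],e[0]])*1e3,p[2]*1e3),'F s %.2f l %.2f z %.2f'%(f[:2]@e,f[:2]@[-e[1],e[0]],f[2]),'w',round(o['grip_width']*88,1),'gf',round(o['grasp_force'],1))
E
python3 - <<'E'
from h import *
to(.5555,.169,.34,-8.2)
E
```

```text
shift [ 0.5779 -0.5434 -0.1174] turn 0.1706 yaw 22.51 tilt [-0.001  0.002 -1.   ] rows 19.2303774042465
```

```bash
python3 -m inch '[[[0,0,-0.118],0,1],[[0,0,-0.118],0,1],[[0,0,-0.118],0,1],[[0.578,-0.543,-0.118],0.171,1],[[0.578,-0.543,-0.118],0.171,1],[[0.578,-0.543,-0.118],0.171,1],[[0.578,-0.543,-0.118],0.171,1],[[0.578,-0.543,-0.118],0.171,1],[[0.578,-0.543,-0.118],0.171,1],[[0.578,-0.543,-0.118],0.171,1],[[0.578,-0.543,-0.118],0.171,1],[[0.578,-0.543,-0.118],0.171,1]]'; python3 -c "
from h import *
to(.5555,.169,.34,-8.2)"
```

```text
clock: 1.1
tcp_pos: [0.3831, -0.2128, 0.3404]
tcp_rot: [-3.133, 0.227, 0.0]
ft_force: [0.4, 0.3, 0.8]
grip_width: 0.998
grasp_force: 0.0
shift [ 1.155e-01 -4.027e-01  4.000e-04] turn -0.0006 yaw -8.3 tilt [-0.  0. -1.] rows 10.045495008612571
```

```bash
python3 -m inch '[[[0.115,-0.403,0],0,1],[[0.115,-0.403,0],0,1],[[0.115,-0.403,0],0,1],[[0.115,-0.403,0],0,1],[[0.115,-0.403,0],0,1],[[0.115,-0.403,0],0,1],[[0.115,-0.403,0],0,1],[[0.115,-0.403,0],0,1],[[0.115,-0.403,0],0,1],[[0.115,-0.403,0],0,1],[[0.115,-0.403,0],0,1],[[0.115,-0.403,0],0,1]]'; python3 -c "
from h import *
to(.5555,.169,.176,-8.2)"
```

```text
clock: 2.1
tcp_pos: [0.5551, 0.1697, 0.3381]
tcp_rot: [3.133, -0.221, -0.006]
ft_force: [-0.1, -1.0, -1.1]
grip_width: 1.001
grasp_force: 0.0
shift [0.0012 0.0004 0.1621] turn 0.0007 yaw -8.07 tilt [-0.004 -0.001 -1.   ] rows 3.8874907681339703
```

```bash
python3 -m inch '[[[0.001,0,0.04],0,1],[[0.001,0,0.08],0,1],[[0.001,0,0.12],0,1],[[0.001,0,0.145],0,1],[[0.001,0,0.163],0,1],[[0.001,0,0.163],0,1],[[0.001,0,0.163],0,-1],[[0.001,0,0.163],0,-1],[[0.001,0,0.163],0,-1],[[0.001,0,0.163],0,-1],[[0.001,0,0.163],0,-1],[[0.001,0,0.163],0,-1]]'; python3 -c "
from h import *
st();to(.5555,.169,.176,-8.2)"
```

```text
clock: 3.1
tcp_pos: [0.556, 0.1675, 0.1786]
tcp_rot: [-3.133, 0.227, -0.002]
ft_force: [0.3, 0.3, -0.5]
grip_width: 0.586
grasp_force: 0.0
t 3.1 s -72.1 l 357.9 z 178.6 mm F s 0.19 l 0.32 z -0.52 w 51.6 gf 0.0
shift [-0.0008 -0.0014  0.0026] turn -0.0004 yaw -8.27 tilt [ 0.001  0.    -1.   ] rows 0.0727997093547311
```

```bash
python3 -m inch '[[[0,-0.001,0.002],0,-1],[[0,-0.001,0.002],0,-1],[[0,-0.001,0.002],0,-1],[[0,-0.001,0.002],0,-1],[[0,-0.001,0.002],0,-1],[[0,-0.001,0.002],0,-1],[[0,-0.001,0.002],0,-1]]'; python3 -c "
from h import *
st();to(*hk(-.13),.247-.013,HY)"
```

```text
clock: 3.68
tcp_pos: [0.5557, 0.1683, 0.1751]
tcp_rot: [3.133, -0.227, -0.002]
ft_force: [1.2, -0.4, -3.1]
grip_width: 0.319
grasp_force: 30.0
t 3.68 s -72.7 l 358.6 z 175.1 mm F s 1.29 l -0.07 z -3.12 w 28.1 gf 30.0
shift [-0.0971  0.35   -0.0587] turn 0.0357 yaw -8.28 tilt [-0.001 -0.    -1.   ] rows 8.82240912008086
```

```bash
python3 -m inch '[[[0,0,-0.02],0,-1],[[0,0,-0.05],0,-1],[[0,0,-0.085],0,-1],[[0,0,-0.12],0,-1],[[0,0,-0.14],0,-1],[[0,0,-0.14],0,-1],[[0,0.03,-0.14],0,-1],[[0,0.065,-0.14],0,-1],[[0,0.1,-0.14],0,-1],[[-0.01,0.135,-0.14],0,-1],[[-0.03,0.165,-0.14],0.01,-1],[[-0.045,0.19,-0.14],0.02,-1]]'; python3 -c "
from h import *
st();to(*hk(-.13),.31,HY)"
```

```text
clock: 4.68
tcp_pos: [0.4824, -0.0151, 0.3127]
tcp_rot: [3.124, -0.329, -0.007]
ft_force: [-0.1, -1.5, -3.3]
grip_width: 0.318
grasp_force: 30.0
t 4.68 s -97.0 l 162.6 z 312.7 mm F s 0.26 l -1.49 z -3.29 w 28.0 gf 30.0
shift [-0.0405  0.1609  0.0031] turn 0.0148 yaw -12.03 tilt [-0.004 -0.    -1.   ] rows 3.980168422377904
```

```bash
python3 -m inch '[[[-0.015,0.04,0],0.015,-1],[[-0.03,0.08,0],0.015,-1],[[-0.04,0.12,0],0.015,-1],[[-0.04,0.15,0],0.015,-1],[[-0.04,0.161,0],0.015,-1],[[-0.04,0.161,0],0.015,-1],[[-0.04,0.161,0],0.015,-1],[[-0.04,0.161,0.003],0.015,-1],[[-0.04,0.161,0.003],0.015,-1]]'; python3 - <<'E'
from h import *
st();to(*hk(-.13),.232,HY)
for n in('scene','top'):
    f=grab(n);p=cloud(f);cv2.imwrite(f'pics/{n}2.png',f['frame'][150:300,240:440] if n=='scene' else f['frame'][80:280,270:470])
E
```

```text
clock: 5.43
tcp_pos: [0.4121, -0.1614, 0.3115]
tcp_rot: [-3.116, 0.395, 0.002]
ft_force: [-1.2, -0.3, -3.4]
grip_width: 0.315
grasp_force: 30.0
t 5.43 s -127.9 l 3.3 z 311.5 mm F s -1.09 l -0.64 z -3.38 w 27.8 gf 30.0
shift [-0.002   0.0033  0.0795] turn 0.0013 yaw -14.47 tilt [-0.001  0.001 -1.   ] rows 1.9080286268332838
```

```bash
python3 -m inch '[[[-0.002,0.003,0.035],0.001,-1],[[-0.002,0.003,0.065],0.001,-1],[[-0.002,0.003,0.079],0.001,-1],[[-0.002,0.003,0.079],0.001,-1],[[-0.002,0.003,0.079],0.001,-1],[[-0.002,0.003,0.079],0.001,-1]]'; python3 - <<'E'
from h import *
st();to(*hk(-.045),.232,HY)
a=grab('scene')['frame'][140:310,240:440];b=grab('top')['frame'][80:250,290:490]
cv2.imwrite('pics/pre.png',cv2.resize(np.hstack([a,b]),(800,340)))
E
```

```text
clock: 6.03
tcp_pos: [0.4096, -0.1647, 0.2354]
tcp_rot: [3.115, -0.402, 0.004]
ft_force: [0.2, -0.1, -3.0]
grip_width: 0.314
grasp_force: 30.0
t 6.03 s -129.5 l -0.6 z 235.4 mm F s 0.20 l -0.08 z -3.01 w 27.7 gf 30.0
shift [ 0.0845 -0.0006  0.0036] turn -0.0 yaw -14.71 tilt [ 0.002 -0.001 -1.   ] rows 2.0273388447422547
```

View pics/pre.png

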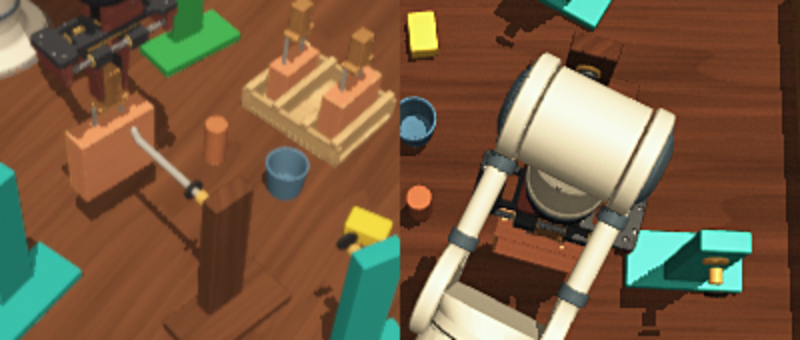

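The large strainer hangs at (110,150) in front of the prong tip (135,130), upright and in line. Threading.

```bash
python3 -m inch '[[[0,0,0.003],0,-1],[[0,0,0.003],0,-1],[[0.015,0,0.003],0,-1],[[0.03,0,0.003],0,-1],[[0.045,0,0.003],0,-1],[[0.06,0,0.003],0,-1],[[0.075,0,0.003],0,-1],[[0.084,0,0.003],0,-1],[[0.084,0,0.003],0,-1],[[0.084,0,0.003],0,-1]]'; python3 -c "
from h import *
st();to(*hk(-.045),.216,HY)"
```

```text
clock: 6.97
tcp_pos: [0.4901, -0.1863, 0.2304]
tcp_rot: [-3.115, 0.403, 0.002]
ft_force: [-0.1, 1.0, -3.8]
grip_width: 0.319
grasp_force: 30.0
t 6.97 s -46.1 l -1.0 z 230.4 mm F s -0.35 l 0.90 z -3.76 w 28.1 gf 30.0
shift [ 0.0012 -0.001   0.0144] turn -0.0003 yaw -14.75 tilt [-0.001  0.    -1.   ] rows 0.3473703195199285
```

```bash
python3 -m inch '[[[0,0,0.006],0,-1],[[0,0,0.012],0,-1],[[0,0,0.015],0,-1],[[0,0,0.015],0,-1],[[0,0,0.015],0,-1]]'; python3 -c "
from h import *
st()"
```

```text
clock: 7.38
tcp_pos: [0.4899, -0.1861, 0.2157]
tcp_rot: [-3.115, 0.403, 0.0]
ft_force: [-0.0, 1.1, -3.6]
grip_width: 0.317
grasp_force: 30.0
t 7.38 s -46.4 l -0.9 z 215.7 mm F s -0.31 l 1.02 z -3.59 w 27.9 gf 30.0
```

```bash
python3 -m inch '[[[0,0,0.001],0,-1],[[0,0,0.002],0,-1],[[0,0,0.002],0,-1]]'; python3 -c "
from h import *
st()"; python3 -m inch '[[[0.008,0,0],0,-1],[[0.016,0,0],0,-1],[[0.024,0,0],0,-1],[[0.032,0,0],0,-1],[[0.032,0,0],0,-1],[[0.032,0,0],0,-1]]'; python3 -c "
from h import *
st()"
```

```text
clock: 7.63
tcp_pos: [0.4902, -0.1862, 0.2144]
tcp_rot: [-3.116, 0.403, -0.001]
ft_force: [-2.0, 2.2, 1.7]
grip_width: 0.319
grasp_force: 30.0
t 7.63 s -46.1 l -0.9 z 214.4 mm F s -2.49 l 1.65 z 1.68 w 28.1 gf 30.0
clock: 8.13
tcp_pos: [0.5234, -0.1945, 0.2141]
tcp_rot: [-3.116, 0.402, -0.006]
ft_force: [3.7, 3.4, 2.6]
grip_width: 0.317
grasp_force: 30.0
t 8.13 s -11.9 l -0.5 z 214.1 mm F s 2.76 l 4.19 z 2.62 w 27.9 gf 30.0
```

```bash
cat > chk.py <<'E'
import sys; from h import *
st();o=ctrl.get_obs();a=np.radians(HY);sys.exit(o['ft_force'][:2]@[np.cos(a),np.sin(a)]<-float(sys.argv[1]))
E
C="python3 chk.py 6.5"
python3 -m inch '[[[0,-0.001,-0.0005],0,-1],[[0.003,-0.0015,-0.0005],0,-1],[[0.005,-0.0015,-0.0005],0,-1],[[0.007,-0.0015,-0.0005],0,-1]]' >/dev/null; $C && 
python3 -m inch '[[[0.001,0,0],0,-1],[[0.002,0,0],0,-1]]' >/dev/null; $C && 
python3 -m inch '[[[0.0005,0,0],0,-1],[[0.001,0,0],0,-1]]' >/dev/null; $C && 
python3 -m inch '[[[0.0005,0,0],0,-1],[[0.001,0,0],0,-1]]' >/dev/null; $C && 
python3 -m inch '[[[0.0005,0,0],0,-1],[[0.001,0,0],0,-1]]' >/dev/null; $C && 
python3 -m inch '[[[0.0005,0,0],0,-1],[[0.001,0,0],0,-1]]' >/dev/null; $C
```

```text
t 8.47 s -7.3 l 0.6 z 213.8 mm F s -3.03 l 2.96 z 1.74 w 27.8 gf 30.0
t 8.47 s -7.3 l 0.6 z 213.8 mm F s -3.03 l 2.96 z 1.74 w 27.8 gf 30.0
t 8.47 s -7.3 l 0.6 z 213.8 mm F s -3.03 l 2.96 z 1.74 w 27.8 gf 30.0
t 8.47 s -7.3 l 0.6 z 213.8 mm F s -3.03 l 2.96 z 1.74 w 27.8 gf 30.0
t 8.47 s -7.3 l 0.6 z 213.8 mm F s -3.03 l 2.96 z 1.74 w 27.8 gf 30.0
t 8.47 s -7.3 l 0.6 z 213.8 mm F s -3.03 l 2.96 z 1.74 w 27.8 gf 30.0False
False
False
False
False
False
```

```bash
sed -i 's/sys.exit(\(.*\))$/sys.exit(int(\1))/' chk.py
C="python3 chk.py 6.5"
python3 -m inch '[[[0.001,-0.001,0],0,-1],[[0.002,-0.001,0],0,-1]]' >/dev/null; $C && 
python3 -m inch '[[[0.001,0,0],0,-1],[[0.002,0,0],0,-1]]' >/dev/null; $C && 
python3 -m inch '[[[0.0005,0,0],0,-1],[[0.001,0,0],0,-1]]' >/dev/null; $C && 
python3 -m inch '[[[0.0005,0,0],0,-1],[[0.001,0,0],0,-1]]' >/dev/null; $C && 
python3 -m inch '[[[0.0005,0,0],0,-1],[[0.001,0,0],0,-1]]' >/dev/null; $C && 
python3 -m inch '[[[0.0005,0,0],0,-1],[[0.001,0,0],0,-1]]' >/dev/null; $C && 
python3 -m inch '[[[0.0005,0,0],0,-1],[[0.001,0,0],0,-1]]' >/dev/null; $C && 
python3 -m inch '[[[0.0005,0,0],0,-1],[[0.001,0,0],0,-1]]' >/dev/null; $C && 
python3 -m inch '[[[0.0005,0,0],0,-1],[[0.001,0,0],0,-1]]' >/dev/null; $C && 
python3 -m inch '[[[0.0005,0,0],0,-1],[[0.001,0,0],0,-1]]' >/dev/null; $C && 
python3 -m inch '[[[0.0005,0,0],0,-1],[[0.001,0,0],0,-1]]' >/dev/null; $C && 
python3 -m inch '[[[0.0005,0,0],0,-1],[[0.001,0,0],0,-1]]' >/dev/null; $C
```

```text
t 8.63 s -5.1 l 1.0 z 213.9 mm F s -2.73 l 0.06 z -0.09 w 27.9 gf 30.0
t 8.8 s -3.0 l 1.1 z 214.0 mm F s -2.05 l -0.31 z 0.18 w 27.9 gf 30.0
t 8.97 s -2.0 l 1.1 z 214.0 mm F s -2.23 l -1.00 z 0.11 w 28.0 gf 30.0
t 9.13 s -0.9 l 1.2 z 214.1 mm F s -1.14 l -1.42 z 0.72 w 27.9 gf 30.0
t 9.3 s 0.1 l 1.2 z 214.1 mm F s -1.56 l -1.57 z -0.49 w 28.0 gf 30.0
t 9.47 s 1.1 l 1.2 z 214.1 mm F s -0.95 l -1.98 z 0.05 w 28.1 gf 30.0
t 9.63 s 2.1 l 1.3 z 214.2 mm F s -1.29 l -2.44 z 0.76 w 27.9 gf 30.0
t 9.8 s 3.1 l 1.4 z 214.2 mm F s -2.77 l -1.89 z -0.57 w 28.0 gf 30.0
t 9.97 s 4.1 l 1.4 z 214.2 mm F s -2.01 l -2.58 z -0.58 w 28.2 gf 30.0
t 10.13 s 5.1 l 1.4 z 214.2 mm F s -1.47 l -1.83 z 0.13 w 27.8 gf 30.0
t 10.3 s 6.1 l 1.4 z 214.2 mm F s -1.98 l -1.05 z 0.21 w 28.3 gf 30.0
t 10.47 s 7.1 l 1.4 z 214.2 mm F s -0.45 l -1.46 z -0.02 w 28.0 gf 30.0
```

```bash
C="python3 chk.py 6.5"
python3 -m inch '[[[0.0005,0.0005,0],0,-1],[[0.001,0.0005,0],0,-1]]' >/dev/null; $C && 
python3 -m inch '[[[0.0005,0,0],0,-1],[[0.001,0,0],0,-1]]' >/dev/null; $C && 
python3 -m inch '[[[0.0005,0,0],0,-1],[[0.001,0,0],0,-1]]' >/dev/null; $C && 
python3 -m inch '[[[0.0005,0,0],0,-1],[[0.001,0,0],0,-1]]' >/dev/null; $C && 
python3 -m inch '[[[0.0005,0,0],0,-1],[[0.001,0,0],0,-1]]' >/dev/null; $C && 
python3 -m inch '[[[0.0005,0,0],0,-1],[[0.001,0,0],0,-1]]' >/dev/null; $C && 
python3 -m inch '[[[0.0005,0,0],0,-1],[[0.001,0,0],0,-1]]' >/dev/null; $C && 
python3 -m inch '[[[0.0005,0,0],0,-1],[[0.001,0,0],0,-1]]' >/dev/null; $C && 
python3 -m inch '[[[0.0005,0,0],0,-1],[[0.001,0,0],0,-1]]' >/dev/null; $C && 
python3 -m inch '[[[0.0005,0,0],0,-1],[[0.001,0,0],0,-1]]' >/dev/null; $C && 
python3 -m inch '[[[0.0005,0,0],0,-1],[[0.001,0,0],0,-1]]' >/dev/null; $C && 
python3 -m inch '[[[0.0005,0,0],0,-1],[[0.001,0,0],0,-1]]' >/dev/null; $C && 
python3 -m inch '[[[0.0005,0,0],0,-1],[[0.001,0,0],0,-1]]' >/dev/null; $C && 
python3 -m inch '[[[0.0005,0,0],0,-1],[[0.001,0,0],0,-1]]' >/dev/null; $C && 
python3 -m inch '[[[0.0005,0,0],0,-1],[[0.001,0,0],0,-1]]' >/dev/null; $C
```

```text
t 10.63 s 8.1 l 1.1 z 214.1 mm F s -1.31 l -0.98 z -0.01 w 27.8 gf 30.0
t 10.8 s 9.1 l 1.1 z 214.1 mm F s -2.08 l -2.05 z 0.90 w 28.0 gf 30.0
t 10.97 s 10.1 l 1.1 z 214.1 mm F s -1.33 l -0.11 z -0.10 w 28.0 gf 30.0
t 11.13 s 11.1 l 1.1 z 214.1 mm F s -1.17 l -1.10 z -0.14 w 27.4 gf 30.0
t 11.3 s 12.1 l 1.1 z 214.1 mm F s -1.57 l 0.60 z -0.66 w 28.1 gf 30.0
t 11.47 s 13.1 l 1.1 z 214.1 mm F s -2.82 l 0.38 z -0.37 w 27.9 gf 30.0
t 11.63 s 14.1 l 1.1 z 214.1 mm F s -1.35 l 0.23 z 0.01 w 27.7 gf 30.0
t 11.8 s 15.1 l 1.0 z 214.1 mm F s -1.72 l 0.80 z -0.70 w 28.0 gf 30.0
t 11.97 s 16.1 l 1.0 z 214.2 mm F s -1.80 l 1.11 z -0.38 w 27.9 gf 30.0
t 12.13 s 17.1 l 1.0 z 214.2 mm F s -0.33 l 1.30 z -0.55 w 27.5 gf 30.0
t 12.3 s 18.1 l 1.0 z 214.1 mm F s -1.32 l 1.03 z -1.36 w 28.2 gf 30.0
t 12.47 s 19.1 l 1.0 z 214.1 mm F s -2.48 l 2.42 z 0.18 w 28.2 gf 30.0
t 12.63 s 20.1 l 1.0 z 214.2 mm F s -1.60 l 1.66 z 0.01 w 28.0 gf 30.0
t 12.8 s 21.1 l 1.0 z 214.2 mm F s -1.08 l 1.20 z -0.92 w 27.6 gf 30.0
t 12.97 s 22.1 l 1.0 z 214.1 mm F s -1.97 l 1.21 z -0.28 w 27.8 gf 30.0
```

```bash
C="python3 chk.py 6.5"
python3 -m inch '[[[0.0005,-0.0003,0],0,-1],[[0.001,-0.0003,0],0,-1]]' >/dev/null; $C && 
python3 -m inch '[[[0.0005,0,0],0,-1],[[0.001,0,0],0,-1]]' >/dev/null; $C && 
python3 -m inch '[[[0.0005,0,0],0,-1],[[0.001,0,0],0,-1]]' >/dev/null; $C && 
python3 -m inch '[[[0.0005,0,0],0,-1],[[0.001,0,0],0,-1]]' >/dev/null; $C && 
python3 -m inch '[[[0.0005,0,0],0,-1],[[0.001,0,0],0,-1]]' >/dev/null; $C && 
python3 -m inch '[[[0.0005,0,0],0,-1],[[0.001,0,0],0,-1]]' >/dev/null; $C && 
python3 -m inch '[[[0.0005,0,0],0,-1],[[0.001,0,0],0,-1]]' >/dev/null; $C && 
python3 -m inch '[[[0.0005,0,0],0,-1],[[0.001,0,0],0,-1]]' >/dev/null; $C && 
python3 -m inch '[[[0.0005,0,0],0,-1],[[0.001,0,0],0,-1]]' >/dev/null; $C && 
python3 -m inch '[[[0.0005,0,0],0,-1],[[0.001,0,0],0,-1]]' >/dev/null; $C && 
python3 -m inch '[[[0.0005,0,0],0,-1],[[0.001,0,0],0,-1]]' >/dev/null; $C
```

```text
t 13.13 s 23.1 l 1.1 z 214.1 mm F s -2.31 l 1.50 z -0.04 w 27.9 gf 30.0
t 13.3 s 23.7 l 1.1 z 214.1 mm F s -4.48 l 0.99 z 0.20 w 27.7 gf 30.0
t 13.47 s 24.4 l 1.1 z 214.1 mm F s -6.08 l 0.73 z 0.79 w 27.8 gf 30.0
t 13.63 s 24.9 l 1.1 z 214.2 mm F s -7.99 l 0.15 z 1.62 w 28.2 gf 30.0
t 13.63 s 24.9 l 1.1 z 214.2 mm F s -7.99 l 0.15 z 1.62 w 28.2 gf 30.0
t 13.63 s 24.9 l 1.1 z 214.2 mm F s -7.99 l 0.15 z 1.62 w 28.2 gf 30.0
t 13.63 s 24.9 l 1.1 z 214.2 mm F s -7.99 l 0.15 z 1.62 w 28.2 gf 30.0
t 13.63 s 24.9 l 1.1 z 214.2 mm F s -7.99 l 0.15 z 1.62 w 28.2 gf 30.0
t 13.63 s 24.9 l 1.1 z 214.2 mm F s -7.99 l 0.15 z 1.62 w 28.2 gf 30.0
t 13.63 s 24.9 l 1.1 z 214.2 mm F s -7.99 l 0.15 z 1.62 w 28.2 gf 30.0
t 13.63 s 24.9 l 1.1 z 214.2 mm F s -7.99 l 0.15 z 1.62 w 28.2 gf 30.0
```

```bash
python3 -m inch '[[[0.0005,0,0],0,-1],[[0.001,0,0],0,-1],[[0.001,0,0],0,-1],[[0.001,0,0],0,-1]]' >/dev/null; python3 -c "
from h import *
st()"; python3 -m inch '[[[0,0,0],0,0.5],[[0,0,0],0,0.5],[[0,0,0],0,0.5],[[0,0,0],0,0.5],[[0,0,0],0,0.5],[[0,0,0],0,0.5]]' >/dev/null; python3 -c "
from h import *
st();to(.612,.1615,.34,-8.2)"
```

```text
t 13.97 s 25.4 l 1.1 z 214.2 mm F s -9.13 l 1.45 z 2.93 w 28.2 gf 30.0
t 14.47 s 27.2 l 1.2 z 214.2 mm F s 0.89 l 0.57 z 1.02 w 63.9 gf 0.0
shift [-0.044  -0.3651 -0.1258] turn -0.0364 yaw -14.76 tilt [ 0. -0. -1.] rows 9.319844031026776
```

```bash
python3 -m inch '[[[0,0,-0.035],0,0.5],[[0,0,-0.075],0,0.5],[[0,0,-0.11],0,0.7],[[0,0,-0.126],0,0.7],[[-0.01,-0.04,-0.126],-0.01,0.7],[[-0.018,-0.12,-0.126],-0.02,0.7],[[-0.03,-0.24,-0.126],-0.03,0.7],[[-0.044,-0.365,-0.126],-0.036,0.7],[[-0.044,-0.365,-0.126],-0.036,0.7],[[-0.044,-0.365,-0.126],-0.036,0.7],[[-0.044,-0.365,-0.126],-0.036,0.7],[[-0.044,-0.365,-0.126],-0.036,0.7]]' >/dev/null; python3 - <<'E'
from h import *
st()
f=grab('scene');p=cloud(f);x,y,z=np.moveaxis(p,-1,0)
m=(z>.235)&(z<.26)&(x>.5)&(x<.6)&(y<-.15)&(y>-.26)
q=p[m];print('hung grip top',np.percentile(q[:,2],95),cv2.minAreaRect(q[:,:2].astype(np.float32)*1e3),m.sum(), hk(.025))
cv2.imwrite('pics/hung1.png',cv2.resize(f['frame'][150:310,250:450],(600,480)))
E
```

```text
t 15.47 s -13.5 l 333.4 z 340.4 mm F s -0.55 l -0.69 z -0.20 w 74.6 gf 0.0
hung grip top 0.25218520410984613 ((558.0714721679688, -201.4618377685547), (29.31813621520996, 24.60624885559082), 70.02571868896484) 136 [ 0.55918169 -0.20334395]
```

View pics/hung1.png

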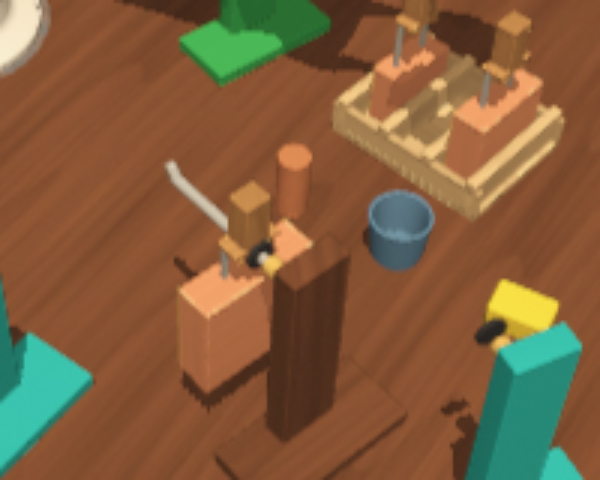

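The large strainer hangs upright with its grip (250,215) against the black stop (262,255). Now the medium, at the far end of the rack (510,90).

```bash
python3 -c "
from h import *
to(.612,.1615,.166,-8.2)"
```

```text
shift [ 0.0022 -0.025   0.173 ] turn 0.002 yaw -7.83 tilt [-0.001  0.004 -1.   ] rows 4.193173640571495
```

```bash
python3 -m inch '[[[0,0,0],0,0.7],[[0,0,0],0,0.7],[[0,0,0],0,0.7]]' >/dev/null;  python3 -c "
from h import *
to(.612,.1615,.166,-8.2)"
```

```text
shift [ 1.000e-04 -3.620e-02  1.743e-01] turn -0.0007 yaw -8.33 tilt [ 0. -0. -1.] rows 4.269256213504437
```

```bash
python3 -m inch '[[[0,-0.036,0.03],0,0.7],[[0,-0.036,0.07],0,0.7],[[0,-0.036,0.11],0,0.7],[[0,-0.036,0.15],0,0.7],[[0,-0.036,0.175],0,0.7],[[0,-0.036,0.175],0,0.7],[[0,-0.036,0.175],0,0.7],[[0,-0.036,0.175],0,0],[[0,-0.036,0.175],0,-1],[[0,-0.036,0.175],0,-1],[[0,-0.036,0.175],0,-1],[[0,-0.036,0.175],0,-1]]' >/dev/null;  python3 -m inch '[[[0,0,0],0,-1],[[0,0,0],0,-1],[[0,0,0],0,-1],[[0,0,0],0,-1],[[0,0,0],0,-1]]' >/dev/null; python3 -c "
from h import *
st();to(.612,.1615,.165,-8.2)"
```

```text
t 17.18 s -17.0 l 367.3 z 165.1 mm F s -1.63 l 1.06 z -0.36 w 27.8 gf 30.0
shift [0.0004 0.001  0.0001] turn -0.0003 yaw -8.26 tilt [-0.  0. -1.] rows 0.026592033114378032
```

```bash
python3 -m inch '[[[0,0,-0.02],0,-1],[[0,0,-0.05],0,-1],[[0,0,-0.085],0,-1],[[0,0,-0.12],0,-1],[[0,0,-0.145],0,-1],[[0,0.01,-0.15],0,-1],[[-0.02,0.04,-0.15],0,-1],[[-0.045,0.07,-0.15],0,-1],[[-0.07,0.10,-0.15],0,-1],[[-0.095,0.13,-0.15],0.01,-1],[[-0.115,0.16,-0.15],0.02,-1],[[-0.13,0.19,-0.15],0.03,-1]]' >/dev/null; python3 -m inch '[[[0,0,0],0,-1]]' >/dev/null;python3 -c "
from h import *
st();to(*hk(-.13,.001),.31,HY)"
```

```text
t 18.27 s -126.8 l 159.1 z 314.4 mm F s 0.92 l -0.47 z -1.53 w 28.0 gf 30.0
shift [-0.005   0.1581  0.0048] turn 0.0036 yaw -14.05 tilt [-0.001 -0.002 -1.   ] rows 3.7937744678322423
```

```bash
python3 -m inch '[[[-0.005,0.04,0],0.004,-1],[[-0.005,0.08,0],0.004,-1],[[-0.005,0.12,0],0.004,-1],[[-0.005,0.15,0],0.004,-1],[[-0.005,0.158,0.02],0.004,-1],[[-0.005,0.158,0.055],0.004,-1],[[-0.005,0.158,0.081],0.004,-1],[[-0.005,0.158,0.081],0.004,-1],[[-0.005,0.158,0.081],0.004,-1],[[-0.005,0.158,0.081],0.004,-1]]' >/dev/null; python3 -c "
from h import *
st();to(*hk(-.045,.001),.233,HY)"
```

```text
t 19.1 s -126.9 l 5.7 z 235.1 mm F s 0.22 l -0.18 z -1.37 w 28.0 gf 30.0
shift [0.0819 0.0052 0.0022] turn 0.0018 yaw -14.38 tilt [ 0.001 -0.    -1.   ] rows 1.9682229367549469
```

```bash
python3 -m inch '[[[0,0.005,0.002],0.002,-1],[[0,0.005,0.002],0.002,-1],[[0.015,0.005,0.002],0.002,-1],[[0.03,0.005,0.002],0.002,-1],[[0.045,0.005,0.002],0.002,-1],[[0.06,0.005,0.002],0.002,-1],[[0.075,0.005,0.002],0.002,-1],[[0.082,0.005,0.002],0.002,-1],[[0.082,0.005,0.008],0.002,-1],[[0.082,0.005,0.014],0.002,-1],[[0.082,0.005,0.017],0.002,-1],[[0.082,0.005,0.017],0.002,-1]]' >/dev/null; python3 -c "
from h import *
st();to(*hk(-.045,.001),.2145,HY)"
```

```text
t 20.1 s -46.0 l 1.2 z 216.0 mm F s -0.11 l 0.68 z -1.93 w 28.0 gf 30.0
shift [0.001  0.0002 0.0015] turn -0.0003 yaw -14.76 tilt [-0.002  0.001 -1.   ] rows 0.04306961291202458
```

```bash
C="python3 chk.py 6.5"
python3 -m inch '[[[0,0,0.001],0,-1],[[0,0,0.0018],0,-1],[[0,0,0.0018],0,-1]]' >/dev/null; $C && python3 -m inch '[[[0.005,0,0],0,-1],[[0.010,0,0],0,-1],[[0.015,0,0],0,-1],[[0.015,0,0],0,-1]]' >/dev/null; $C && python3 -m inch '[[[0.004,0,0],0,-1],[[0.008,0,0],0,-1],[[0.012,0,0],0,-1],[[0.015,0,0],0,-1],[[0.015,0,0],0,-1]]' >/dev/null; $C
```

```text
t 20.35 s -45.3 l 1.1 z 215.6 mm F s 0.36 l 0.56 z -1.87 w 27.9 gf 30.0
t 20.68 s -29.2 l 1.1 z 215.1 mm F s -0.05 l 0.06 z -2.21 w 28.1 gf 30.0
t 21.1 s -14.6 l 1.1 z 215.1 mm F s 0.41 l 0.62 z -1.93 w 28.2 gf 30.0
```

```bash
C="python3 chk.py 6.5"
python3 -m inch '[[[0,0,0.001],0,-1],[[0,0,0.0015],0,-1],[[0,0,0.0015],0,-1]]' >/dev/null; $C && 
python3 -m inch '[[[0.002,0,0],0,-1],[[0.004,0,0],0,-1],[[0.006,0,0],0,-1],[[0.007,0,0],0,-1]]' >/dev/null; $C && 
python3 -m inch '[[[0.0005,0,0],0,-1],[[0.001,0,0],0,-1]]' >/dev/null; $C && 
python3 -m inch '[[[0.0005,0,0],0,-1],[[0.001,0,0],0,-1]]' >/dev/null; $C && 
python3 -m inch '[[[0.0005,0,0],0,-1],[[0.001,0,0],0,-1]]' >/dev/null; $C && 
python3 -m inch '[[[0.0005,0,0],0,-1],[[0.001,0,0],0,-1]]' >/dev/null; $C && 
python3 -m inch '[[[0.0005,0,0],0,-1],[[0.001,0,0],0,-1]]' >/dev/null; $C && 
python3 -m inch '[[[0.0005,0,0],0,-1],[[0.001,0,0],0,-1]]' >/dev/null; $C && 
python3 -m inch '[[[0.0005,0,0],0,-1],[[0.001,0,0],0,-1]]' >/dev/null; $C && 
python3 -m inch '[[[0.0005,0,0],0,-1],[[0.001,0,0],0,-1]]' >/dev/null; $C && 
python3 -m inch '[[[0.0005,0,0],0,-1],[[0.001,0,0],0,-1]]' >/dev/null; $C && 
python3 -m inch '[[[0.0005,0,0],0,-1],[[0.001,0,0],0,-1]]' >/dev/null; $C
```

```text
t 21.35 s -15.1 l 1.0 z 214.0 mm F s 0.29 l -0.51 z -1.25 w 27.8 gf 30.0
t 21.68 s -7.9 l 1.0 z 213.9 mm F s -0.57 l -0.94 z -1.36 w 28.3 gf 30.0
t 21.85 s -7.0 l 1.1 z 213.9 mm F s 0.23 l -0.31 z -0.67 w 27.9 gf 30.0
t 22.02 s -6.0 l 1.1 z 213.9 mm F s -0.90 l -0.62 z -0.93 w 27.6 gf 30.0
t 22.18 s -5.0 l 1.1 z 213.9 mm F s -0.46 l -0.47 z -0.59 w 28.0 gf 30.0
t 22.35 s -4.0 l 1.1 z 213.9 mm F s -0.35 l -1.11 z -0.95 w 28.3 gf 30.0
t 22.52 s -3.0 l 1.1 z 213.9 mm F s -0.92 l -0.90 z 0.07 w 28.2 gf 30.0
t 22.68 s -2.2 l 1.1 z 213.8 mm F s -2.52 l 0.14 z 0.53 w 27.9 gf 30.0
t 22.85 s -1.4 l 1.2 z 213.7 mm F s -2.40 l -1.03 z -0.81 w 28.1 gf 30.0
t 23.02 s -0.7 l 1.1 z 213.7 mm F s -5.73 l -0.83 z 1.39 w 28.0 gf 30.0
t 23.18 s -0.2 l 1.1 z 213.7 mm F s -9.21 l -1.45 z 0.78 w 27.7 gf 30.0
t 23.18 s -0.2 l 1.1 z 213.7 mm F s -9.21 l -1.45 z 0.78 w 27.7 gf 30.0
```

```bash
python3 -m inch '[[[0,0,0],0,-1],[[0,0,0],0,-1],[[0,0,0],0,-1]]' >/dev/null; python3 -c "
from h import *
st()"; python3 -m inch '[[[0,0,0],0,0.5],[[0,0,0],0,0.5],[[0,0,0],0,0.5],[[0,0,0],0,0.5],[[0,0,0],0,0.5],[[0,0,0],0,0.5]]' >/dev/null; python3 -c "
from h import *
st();to(.5025,.1815,.34,-8.2)"
```

```text
t 23.43 s -0.2 l 1.2 z 213.7 mm F s -8.09 l 0.30 z 1.19 w 27.7 gf 30.0
t 23.93 s 1.1 l 1.1 z 214.0 mm F s -1.00 l 0.13 z 0.43 w 63.8 gf 0.0
shift [-0.1289 -0.3566 -0.1261] turn -0.0364 yaw -14.75 tilt [ 0. -0. -1.] rows 9.582965342936795
```

```bash
python3 -m inch '[[[0,0,-0.035],0,0.5],[[0,0,-0.075],0,0.5],[[0,0,-0.11],0,0.7],[[0,0,-0.126],0,0.7],[[-0.02,-0.03,-0.126],-0.01,0.7],[[-0.03,-0.07,-0.126],-0.02,0.7],[[-0.045,-0.11,-0.126],-0.036,0.7],[[-0.06,-0.15,-0.126],-0.036,0.7],[[-0.075,-0.19,-0.126],-0.036,0.7],[[-0.09,-0.23,-0.126],-0.036,0.7],[[-0.105,-0.27,-0.126],-0.036,0.7],[[-0.115,-0.31,-0.126],-0.036,0.7]]' >/dev/null; python3 -m inch '[[[0,0,0],0,0.7],[[0,0,0],0,0.7]]' >/dev/null; python3 - <<'E'
from h import *
st();to(.5025,.1815,.154,-8.2)
f=grab('scene');p=cloud(f);x,y,z=np.moveaxis(p,-1,0)
m=(z>.235)&(z<.26)&(x>.47)&(x<.6)&(y<-.15)&(y>-.26)
q=p[m];print('grip tops',np.percentile(q[:,2],95),cv2.minAreaRect(q[:,:2].astype(np.float32)*1e3),m.sum())
cv2.imwrite('pics/hung2.png',cv2.resize(f['frame'][150:310,250:450],(600,480)))
E
```

```text
t 25.1 s -113.4 l 308.4 z 339.7 mm F s -0.27 l -0.21 z 0.60 w 75.0 gf 0.0
shift [-0.0083 -0.0507  0.1857] turn 0.001 yaw -8.02 tilt [-0. -0. -1.] rows 4.621075672791859
grip tops 0.2514940479987361 ((547.2152099609375, -199.5954132080078), (30.408578872680664, 48.5294075012207), 76.05938720703125) 245
```

View pics/hung2.png

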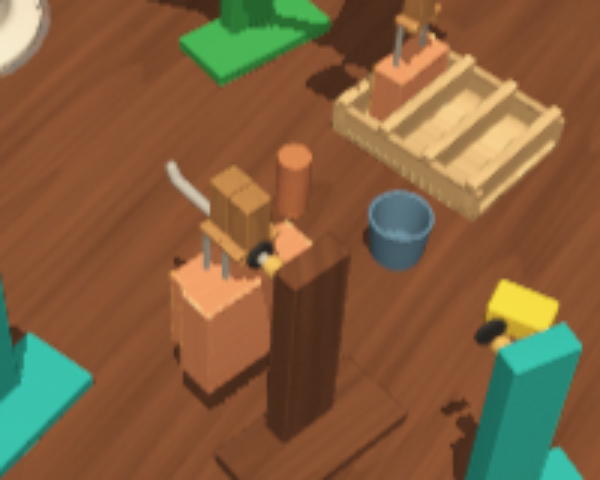

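Two grips (228,195) and (250,210) touch, medium nested in large. Now the small one (405,80).

```bash
python3 -m inch '[[[-0.004,-0.025,0],0.001,0.7],[[-0.008,-0.05,0.03],0.001,0.7],[[-0.008,-0.05,0.07],0.001,0.7],[[-0.008,-0.05,0.11],0.001,0.7],[[-0.008,-0.05,0.15],0.001,0.7],[[-0.008,-0.05,0.175],0.001,0.7],[[-0.008,-0.05,0.185],0.001,0.7],[[-0.008,-0.05,0.185],0.001,0.7],[[-0.008,-0.05,0.185],0.001,0],[[-0.008,-0.05,0.185],0.001,-1],[[-0.008,-0.05,0.185],0.001,-1],[[-0.008,-0.05,0.185],0.001,-1]]' >/dev/null;  python3 -m inch '[[[0,0,0],0,-1],[[0,0,0],0,-1],[[0,0,0],0,-1],[[0,0,0],0,-1],[[0,0,0],0,-1]]' >/dev/null; python3 -c "
from h import *
st();to(.5025,.1815,.155,-8.2);to(*hk(-.13,.001),.31,HY)"
```

```text
t 26.57 s -126.2 l 355.3 z 154.6 mm F s 0.08 l -0.28 z -1.37 w 27.7 gf 30.0
shift [-0.001  -0.0026 -0.0004] turn -0.0014 yaw -8.45 tilt [-0. -0. -1.] rows 0.06825449101123733
shift [-0.0424  0.3519 -0.1553] turn 0.0347 yaw -8.45 tilt [-0. -0. -1.] rows 9.27882892124222
```

```bash
python3 -m inch '[[[0,0,-0.02],0,-1],[[0,0,-0.05],0,-1],[[0,0,-0.085],0,-1],[[0,0,-0.12],0,-1],[[0,0,-0.15],0,-1],[[-0.004,0.03,-0.155],0,-1],[[-0.008,0.065,-0.155],0,-1],[[-0.012,0.10,-0.155],0.01,-1],[[-0.017,0.135,-0.155],0.02,-1],[[-0.022,0.17,-0.155],0.03,-1],[[-0.027,0.205,-0.155],0.034,-1],[[-0.031,0.235,-0.155],0.034,-1]]' >/dev/null; python3 -m inch '[[[0,0,0],0,-1]]' >/dev/null;python3 -c "
from h import *
st();to(*hk(-.13,.001),.234,HY)"
```

```text
t 27.65 s -131.6 l 114.0 z 309.7 mm F s 1.02 l 0.64 z -2.56 w 27.7 gf 30.0
shift [0.0021 0.1128 0.076 ] turn -0.0012 yaw -14.91 tilt [-0.001 -0.002 -1.   ] rows 3.262657200777011
```

```bash
python3 -m inch '[[[0,0.035,0],0,-1],[[0.001,0.075,0],0,-1],[[0.002,0.105,0],0,-1],[[0.002,0.113,0.02],0,-1],[[0.002,0.113,0.055],0,-1],[[0.002,0.113,0.075],0,-1],[[0.002,0.113,0.076],0,-1],[[0.002,0.113,0.076],0,-1],[[0.002,0.113,0.076],0,-1]]' >/dev/null; python3 -c "
from h import *
st();to(*hk(-.05,.001),.233,HY)"
```

```text
t 28.4 s -128.7 l 5.7 z 235.3 mm F s -0.04 l 0.72 z -2.06 w 28.1 gf 30.0
shift [0.0787 0.005  0.0024] turn 0.0009 yaw -14.54 tilt [ 0.001 -0.001 -1.   ] rows 1.8923489463869914
```

```bash
python3 -m inch '[[[0,0.005,0.002],0.001,-1],[[0,0.005,0.002],0.001,-1],[[0.015,0.005,0.002],0.001,-1],[[0.03,0.005,0.002],0.001,-1],[[0.045,0.005,0.002],0.001,-1],[[0.06,0.005,0.002],0.001,-1],[[0.072,0.005,0.002],0.001,-1],[[0.077,0.005,0.002],0.001,-1],[[0.077,0.005,0.008],0.001,-1],[[0.077,0.005,0.014],0.001,-1],[[0.077,0.005,0.018],0.001,-1],[[0.077,0.005,0.018],0.001,-1]]' >/dev/null; python3 -c "
from h import *
st();to(*hk(-.05,.001),.214,HY)"
```

```text
t 29.4 s -53.0 l 0.6 z 214.5 mm F s 0.96 l -0.76 z -2.35 w 27.9 gf 30.0
shift [ 0.003  -0.0004  0.0005] turn -0.0003 yaw -14.76 tilt [-0.002  0.001 -1.   ] rows 0.07428924837070257
```

```bash
C="python3 chk.py 6.5"
python3 -m inch '[[[0,0,0.0007],0,-1],[[0,0,0.0014],0,-1],[[0,0,0.0014],0,-1]]' >/dev/null; $C && 
python3 -m inch '[[[0.002,0,0],0,-1],[[0.005,0,0],0,-1],[[0.009,0,0],0,-1],[[0.013,0,0],0,-1],[[0.016,0,0],0,-1],[[0.018,0,0],0,-1],[[0.018,0,0],0,-1]]' >/dev/null; $C
```

```text
t 29.65 s -52.2 l 0.5 z 214.7 mm F s 0.36 l -0.28 z -1.92 w 27.8 gf 30.0
t 30.23 s -33.7 l 0.6 z 214.2 mm F s -1.46 l 0.23 z -2.11 w 28.0 gf 30.0
```

```bash
C="python3 chk.py 6.5"
python3 -m inch '[[[0,0,0.0007],0,-1],[[0,0,0.0014],0,-1],[[0,0,0.0014],0,-1]]' >/dev/null; $C && 
python3 -m inch '[[[0.001,0,0],0,-1],[[0.002,0,0],0,-1]]' >/dev/null; $C && 
python3 -m inch '[[[0.0005,0,0],0,-1],[[0.001,0,0],0,-1]]' >/dev/null; $C && 
python3 -m inch '[[[0.0005,0,0],0,-1],[[0.001,0,0],0,-1]]' >/dev/null; $C && 
python3 -m inch '[[[0.0005,0,0],0,-1],[[0.001,0,0],0,-1]]' >/dev/null; $C && 
python3 -m inch '[[[0.0005,0,0],0,-1],[[0.001,0,0],0,-1]]' >/dev/null; $C && 
python3 -m inch '[[[0.0005,0,0],0,-1],[[0.001,0,0],0,-1]]' >/dev/null; $C && 
python3 -m inch '[[[0.0005,0,0],0,-1],[[0.001,0,0],0,-1]]' >/dev/null; $C && 
python3 -m inch '[[[0.0005,0,0],0,-1],[[0.001,0,0],0,-1]]' >/dev/null; $C && 
python3 -m inch '[[[0.0005,0,0],0,-1],[[0.001,0,0],0,-1]]' >/dev/null; $C && 
python3 -m inch '[[[0.0005,0,0],0,-1],[[0.001,0,0],0,-1]]' >/dev/null; $C && 
python3 -m inch '[[[0.0005,0,0],0,-1],[[0.001,0,0],0,-1]]' >/dev/null; $C
```

```text
t 30.48 s -34.1 l 0.6 z 213.1 mm F s -0.43 l 0.37 z -1.95 w 28.0 gf 30.0
t 30.65 s -32.1 l 0.5 z 213.1 mm F s -0.51 l -0.34 z -2.14 w 27.8 gf 30.0
t 30.82 s -31.1 l 0.5 z 213.1 mm F s -0.71 l 0.23 z -1.75 w 27.6 gf 30.0
t 30.98 s -30.0 l 0.5 z 213.1 mm F s -0.22 l 0.88 z -1.87 w 28.3 gf 30.0
t 31.15 s -29.1 l 0.6 z 213.1 mm F s -0.68 l 0.46 z -1.30 w 28.1 gf 30.0
t 31.32 s -28.0 l 0.5 z 213.1 mm F s -0.93 l 0.99 z -1.01 w 27.7 gf 30.0
t 31.48 s -27.0 l 0.5 z 213.1 mm F s -0.75 l 0.71 z -0.21 w 27.9 gf 30.0
t 31.65 s -26.0 l 0.5 z 213.1 mm F s -0.81 l 0.71 z -1.67 w 28.3 gf 30.0
t 31.82 s -25.0 l 0.6 z 213.1 mm F s -0.85 l 0.99 z -1.17 w 28.2 gf 30.0
t 31.98 s -24.0 l 0.5 z 213.1 mm F s -1.12 l 0.72 z -0.58 w 27.9 gf 30.0
t 32.15 s -23.2 l 0.6 z 213.0 mm F s -2.50 l 0.59 z 0.15 w 27.9 gf 30.0
t 32.32 s -22.9 l 0.6 z 213.0 mm F s -5.46 l 0.51 z 0.37 w 27.5 gf 30.0
```

```bash
python3 -m inch '[[[0.0005,0,0],0,-1],[[0.001,0,0],0,-1],[[0.001,0,0],0,-1],[[0.001,0,0],0,-1]]' >/dev/null; python3 -c "
from h import *
st()"
```

```text
t 32.65 s -22.4 l 0.6 z 213.0 mm F s -7.23 l 0.99 z 1.32 w 28.2 gf 30.0
```

```bash
python3 -m inch '[[[0.0005,0,0],0,-1],[[0.0008,0,0],0,-1],[[0.0008,0,0],0,-1],[[0.0008,0,0],0,-1]]' >/dev/null; python3 -c "
from h import *
st()";  python3 -m inch '[[[0,0,0],0,0.5],[[0,0,0],0,0.5],[[0,0,0],0,0.5],[[0,0,0],0,0.5],[[0,0,0],0,0.5],[[0,0,0],0,0.5]]' >/dev/null; python3 -m inch '[[[0,0,-0.02],0,0.5],[[0,0,-0.05],0,0.5],[[0,0,-0.09],0,0.5],[[0,0,-0.12],0,0.7],[[-0.04,-0.02,-0.12],0,0.7],[[-0.08,-0.04,-0.12],0,0.7],[[-0.12,-0.06,-0.12],0,0.7],[[-0.12,-0.1,-0.12],0,0.7],[[-0.12,-0.14,-0.12],0,0.7],[[-0.12,-0.18,-0.12],0,0.7],[[-0.12,-0.22,-0.12],0,0.7],[[-0.12,-0.22,-0.12],0,0.7]]' >/dev/null; python3 - <<'E'
from h import *
st()
for n in('scene','top'):
    f=grab(n);p=cloud(f);x,y,z=np.moveaxis(p,-1,0)
    m=(z>.235)&(z<.26)&(x>.45)&(x<.6)&(y<-.14)&(y>-.26)
    q=p[m];print('grip tops',np.percentile(q[:,2],[5,95]),cv2.minAreaRect(q[:,:2].astype(np.float32)*1e3),m.sum())
    if n=='scene':a=f['frame'][150:310,250:450]
    else:b=f['frame'][80:240,280:480]
cv2.imwrite('pics/hung3.png',cv2.resize(np.hstack([a,b]),(800,320)))
E
```

```text
t 32.98 s -22.0 l 0.6 z 213.0 mm F s -9.18 l -0.42 z 1.11 w 27.9 gf 30.0
t 34.48 s -141.1 l 226.3 z 332.5 mm F s 0.65 l 0.74 z -0.34 w 74.7 gf 0.0
grip tops [0.23691136 0.25131201] ((535.7224731445312, -196.32411193847656), (29.140199661254883, 74.00523376464844), 75.42657470703125) 347
grip tops [0.24320218 0.25316251] ((534.2062377929688, -196.91290283203125), (28.03471565246582, 73.03724670410156), 75.25045776367188) 366
```

View pics/hung3.png

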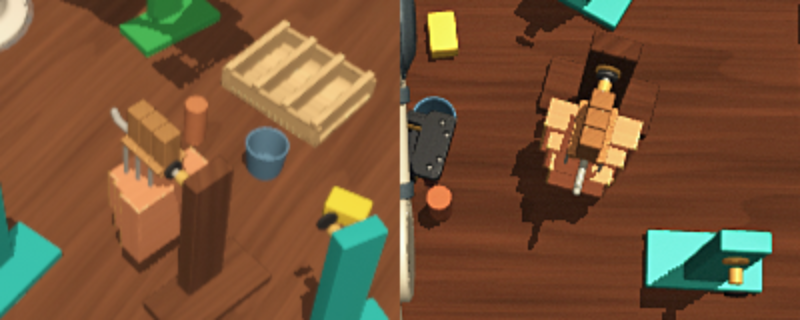

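All three grips sit in a touching row (scene crop (155,130), top crop (600,115)). The stack is 73 mm long, level and in line with the prong, and the bystanders have not moved.

```bash
python3 -c "
from h import *
print(ctrl.finish_job())"
```

```text
the job is handed in; nothing more can be done
None
```

All three strainers hang nested on the hook, large, medium and small in that order; each was pressed home with roughly 7–8 N and released, and I handed the job in at about 34.6 s; no verdict was shown.

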